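# Clamp the block in the press vise and keep the sprung foot pressed on it

## Robot

A 6-joint arm with a two-finger parallel gripper is mounted at the origin on the work surface. World frame = base frame: x ahead of the robot, y to its left, z up, the work surface at z = 0. Lengths are in m, angles in rad, forces in N, time in s.
With the tool pointing down it reaches from about 0.425 to 0.925 m from the base axis. Payload 12.5 kg.
Tool frame: the origin (TCP) lies between the finger pads; the fingertips stand 8 mm ahead of it and the grasp point (between the pads) lies 11 mm behind it; y points along the fingers, x is the direction in which the jaws open and shut, and the axes are right-handed (so a half turn about y gives the same grasp; the last joint's range is limited). The gripper opens to 85 mm and grips with 20 to 120 N. Pads are 22 mm wide; open, the fingers measure 114 mm over their backs; the gripper's body (76 mm by 85 mm) begins 54 mm behind the grasp point. The pads swing forward as they close: fully open they stand 13 mm farther back than shut.
Start: joints at [1.094, 0.491, 1.559, -0, 1.092, -0.106], TCP at [0.226, 0.583, 0.239] pointing down, gripper open.
Joint ranges: [-3.1, 3.1], [-0.84, 2.19], [0.05, 2.79], [-1.13, 4.28], [0.06, 2.93], [-2.69, 2.69]. Speed limits (rad/s): [2.22, 2.22, 2.79, 3.14, 3.14, 3.14].

## Interface

Orientations are given as [roll, pitch, yaw] about the fixed x, y, z axes, in that order (R = Rz(yaw) Ry(pitch) Rx(roll)).
In Python, from workcell import manip, snapshot, current_t, current_joint_positions, current_qd, current_joint_efforts, current_tcp_pos, current_tcp_rot, current_contact_force, current_moment, current_width gives the robot as it stands. Calls block until the motion is done:
- manip.goto(position, orientation): joint-space move of the TCP to a pose.
- manip.move_linear(position, attitude=None, rate=0.15, max_force=None): straight line of the TCP; attitude=None keeps the orientation; rate is the mean speed in m/s. With max_force (N) it stops when the force on the tool has changed by that much, and returns True; else False.
- manip.move_j(angles): joint-space move.
- manip.open_gripper() and manip.close_gripper(grip_force=None): open the fingers fully, or close them until they stop; grip_force is the grip in N (None keeps the last).
- manip.hold(seconds).
- manip.ik(position, orientation): joint angles nearest the present ones, or None.
- snapshot(name): name is "scene" or "top" or "wrist"; returns a dict with "img" (384x512x3 uint8, red, green, blue), "range_z" (384x512 float32, m along the optical axis (not along the pixel's ray), 0 where there is no reading), "fx", "fy", "cx", "cy" (pixels), "D" ([k1, k2, p1, p2, k3] as OpenCV has them; the pictures are not rectified), "world_to_cam" (4x4, takes a point from world to camera coordinates). Camera axes: x right, y down, z forward; pixel columns grow to the right and rows downward; lengths in m; the calibration is good to about 2 mm. A picture is of the moment at which its call begins.
A pose or a line that the arm cannot do raises manip.Unreachable and nothing moves.
- manip.job_done(): hands the job in, once; it reports no verdict.
Readings, each from a call of its own:
- current_t(): time.
- current_joint_positions(): joint angles.
- current_qd(): joint speeds.
- current_joint_efforts(): joint torques, N m.
- current_tcp_pos(): TCP position.
- current_tcp_rot(): TCP orientation.
- current_contact_force(): force on the tool from outside, world axes, zero at the start.
- current_moment(): the same for the moment, N m.
- current_width(): opening from 0.0 (shut) to 1.0 (fully open).
Only numpy, scipy, OpenCV 4.12 (cv2) and the standard library are available. Lean on these libraries where they do the work, as an engineer would, in place of code of your own. Each camera call takes 0.05 s, during which the arm holds its last target.

## Task

A steel disc has just been cemented on top of the brass block that stands loose in the vise of the small hand press. Crank the vise shut so that its jaws grip the block firmly, let go of the crank, then push the black palm knob of the press straight down until the sprung brass foot bears on the disc and is pushed in by about half of its stroke (8 of 16 mm; never drive it against its stop). Finish while holding it there: the program ends with the robot still pressing the knob, the block still gripped; leave the other things on the bench where they are.

Things in the scene. Friction and masses are not known exactly. Their poses are not given: they have to be found in the camera images.
- press: Grey bench press with built-in vise, fixed to the bench. Origin on the bench under the ram axis; y points from the fixed jaw to the moving jaw and crank, z up. Steel column (32 mm thick, 245 mm tall) at y = -100 mm. Base 35 mm high, x -65 to 65 mm, y -140 to 70 mm; vise bed 50 mm above the bench. Head 56 mm square round the ram axis, locked, underside 145 to 175 mm up (varies).
- fixed_jaw: Fixed vise jaw, 70 mm along the press's x, top 88 mm above the bench; its face is the plane y = -15 mm of the press. This body's origin is the press's origin. The block held against it stands under the foot.
- moving_jaw: Moving vise jaw, the same size, driven by the crank. At crank value 0 its face is the plane y = +34 mm of the press and this body's origin is the press's origin; origin and face travel together towards the fixed jaw (-y of the press), 12 mm per turn of the crank.
- crank (a joint): Turn of the vise crank, rad; 0 = fully open, handle straight up. Grows (to 14) as the vise closes, clockwise for someone facing the crank (looking along the press's -y): at q the handle is at x = -30 mm sin q, z = +30 mm cos q from the axis, in press axes. Starts at 0 to 5.5. Light drag (2 N at the handle), stiff once the jaws grip, stays where it is left and so keeps the grip.
- handle (a point): Centre of the crank's handle: a black roller 16 mm thick and 42 mm long that spins freely on its pin, parallel to the press's y, 30 mm from the crank's axis. The flat steel crank arm is 23 mm towards the vise from this point (its outer face). The other end is free.
- crank_axis (a point): Fixed point on the crank's horizontal axis (parallel to the press's y), at the middle of the handle's length, 111 mm along the press's y from the ram axis and 75 mm above the bench.
- block: Loose brass block, 40 mm along its x, 30 mm along its y (gripped by the vise), 45 mm tall, about 0.46 kg, with a steel disc (26 mm across, 4 mm thick) centred on top. Origin at the centre of its underside. It starts 1 to 5 mm from the fixed jaw and up to 0.08 rad askew; the moving jaw pushes it along the bed and squares it.
- disc_top (a point): Centre of the top of the disc, 49 mm above the underside of the block.
- foot_tip (a point): Centre of the flat underside of the press's sprung brass foot (18 mm across), on the ram axis. It moves down with the ram until it meets the disc, 13 to 43 mm below at the start.
- foot (a joint): How far the foot is pushed up into the ram, m: 0 hanging free, 0.016 at its stop. Spring 0.5 N/mm with about 1 N of preload.
- knob_top (a point): Centre of the flat top of the black palm knob (48 mm across, 19 mm thick, flat 42 mm across) on the ram, 287 to 317 mm above the bench at the start. The ram slides straight down up to 68 mm, the knob with it; its spring pushes back with 5 N at the top and 0.08 N more per mm, plus the foot's force once it bears (10 to 15 N in all).
- ram: The sliding ram with its palm knob and foot. Its origin is 287 mm below the top of the knob.
- bowl: Bystander: turned dark wooden bowl, 70 mm across, 40 mm tall, in front of or behind the press. Origin under its centre.
- ring_blank: Bystander: steel ring, 48 mm across, 22 mm tall, in front of or behind the press. Origin under its centre.
- doming_weight: Bystander: stepped dark steel weight, 48 mm across, 50 mm tall, beyond the crank. Origin under its centre.

How it is judged:
By the outcome, as a careful person would: the job done as asked, in the order asked, and still so for the second after the job is handed in, while the arm keeps its last pose, push and grip.
It also fails if it takes over 72 s, if anything falls off the work surface, if the arm or the gripper's body presses on something with over 40 N, if the wrist force passes 120 N, or if a joint passes its speed limit or range.

## Working session

There is one attempt and no reset: what is moved stays moved. The work goes in short steps, each a Python script; the robot and the scene stay as the last script left them, time stands still between calls to the robot, and variables do not carry over. Pictures are saved under pics/ and viewed, and the job is handed in when it is done.

```bash
ls; mkdir -p pics
python3 - <<'E'
from workcell import *
import cv2,numpy as np
for n in ["scene","top","wrist"]:
    s=snapshot(n); cv2.imwrite(f"pics/{n}0.png",s["img"][:,:,::-1]); np.savez(f"/tmp/{n}0.npz",**s)
    print(n,s["fx"],s["fy"],s["cx"],s["cy"],s["D"],np.round(s["world_to_cam"],4).tolist())
print(current_t(),current_tcp_pos(),current_tcp_rot(),current_width())
E
```

```text
pics
scene 455.21250532520304 455.21250532520304 257.5141120688853 186.81679010761337 [-0.07330423  0.          0.          0.          0.        ] [[0.5394, 0.842, 0.0047, -0.3173], [0.5271, -0.3334, -0.7817, -0.1597], [-0.6566, 0.4241, -0.6237, 1.4163], [0.0, 0.0, 0.0, 1.0]]
top 373.36417784197386 373.36417784197386 255.92600968233162 192.94683496987915 [-0.09994247  0.          0.          0.          0.        ] [[-0.0099, -0.9999, 0.0074, 0.0064], [-0.996, 0.0092, -0.0889, 0.5782], [0.0888, -0.0083, -0.996, 0.8904], [0.0, 0.0, 0.0, 1.0]]
wrist 281.96591425219106 281.96591425219106 256.4586178209906 193.78118977044025 [0.00368425 0.         0.         0.         0.        ] [[0.3634, 0.9316, -0.0014, -0.6245], [0.8993, -0.3504, 0.2618, -0.0329], [0.2434, -0.0964, -0.9651, 0.3789], [0.0, 0.0, 0.0, 1.0]]
0.15 [0.22634234 0.58238409 0.23885365] [-1.57070775e+00  8.88276374e-04  1.20005900e+00] 1.0002572632119597
```

View pics/scene0.png

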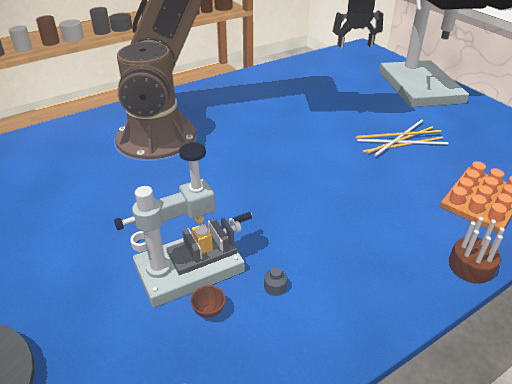

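View pics/top0.png

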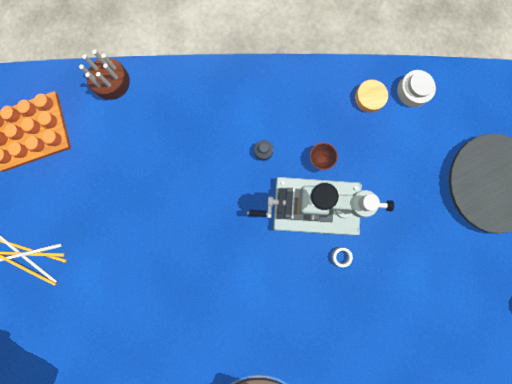

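View pics/wrist0.png

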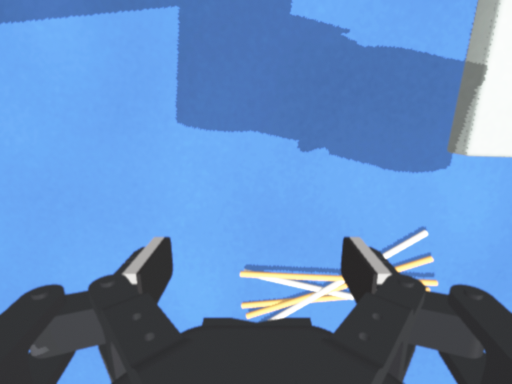

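The scene view shows the press at about (185,240), its knob at (192,152) and the crank handle at (243,218). In the top view the knob is at (324,197), the handle at (258,213), and the bowl, ring and weight at (323,156), (342,257) and (263,150). Next I measure these with depth.

```bash
cat > h.py <<'E'
import numpy as np,cv2
def cloud(s):
    h,w=s["range_z"].shape
    u,v=np.meshgrid(np.arange(w),np.arange(h))
    K=np.array([[s["fx"],0,s["cx"]],[0,s["fy"],s["cy"]],[0,0,1.]])
    p=cv2.undistortPoints(np.stack([u,v],-1).reshape(-1,1,2).astype(np.float64),K,np.array(s["D"],float)).reshape(h,w,2)
    z=s["range_z"]; P=np.dstack([p[...,0]*z,p[...,1]*z,z])
    T=np.array(s["world_to_cam"]); 
    W=(P-T[:3,3])@T[:3,:3]
    W[z<=0]=np.nan
    return W
E
python3 - <<'E'
from h import *
for n in ["top","scene"]:
    s=dict(np.load(f"/tmp/{n}0.npz")); W=cloud(s); 
    z=W[...,2]; x=W[...,0];y=W[...,1]
    roi=(x>.3)&(x<.75)&(y>-.35)&(y<.15)
    m=roi&(z>.025)&(z<.043)
    r=cv2.minAreaRect(W[m][:,:2].astype(np.float32)); print(n,"base",r,np.median(z[m]),m.sum())
    dark=(s["img"].max(2)<60)
    k=roi&(z>.26)&dark; print("knob",k.sum(),np.nanmedian(W[k],0),cv2.minEnclosingCircle(W[k][:,:2].astype(np.float32)), np.percentile(z[k],[5,50,95]))
    print("table z",np.nanmedian(z[roi&(s["img"][...,2]>130)&(s["img"][...,0]<60)]))
    img=cv2.resize(s["img"][130:280,200:400] if n=="top" else s["img"][130:330,100:300],None,fx=4 if n=="top" else 3,fy=4 if n=="top" else 3,interpolation=cv2.INTER_CUBIC)
    cv2.imwrite(f"pics/{n}0z.png",img[:600,:800,::-1])
E
```

```text
top base ((0.5519230365753174, -0.12213556468486786), (0.2679993808269501, 0.2994873523712158), 86.967529296875) 0.03502009492720196 2383
knob 131 [ 0.54888376 -0.1073898   0.3052246 ] ((0.5470653176307678, -0.11327953636646271), 0.022680267691612244) [0.30275146 0.3052246  0.3070307 ]
table z 9.925738046346621e-05
scene base ((0.5939608812332153, -0.12577034533023834), (0.26886603236198425, 0.22268377244472504), 85.96231842041016) 0.033733481266758174 2963
knob 29 [ 0.56665435 -0.11846597  0.29631538] ((0.5576383471488953, -0.11932680010795593), 0.021955031901597977) [0.29391225 0.29631538 0.30197227]
table z -0.0008848460725075067
```

View pics/top0z.png

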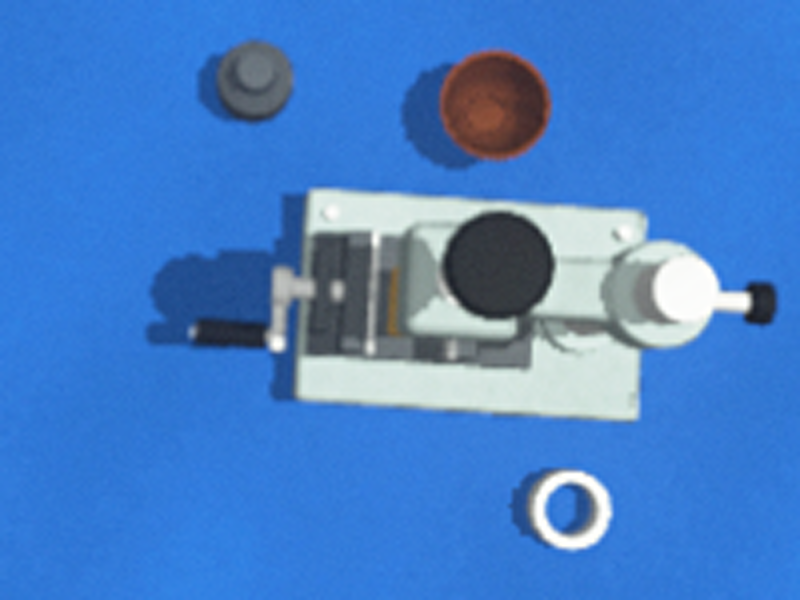

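View pics/scene0z.png

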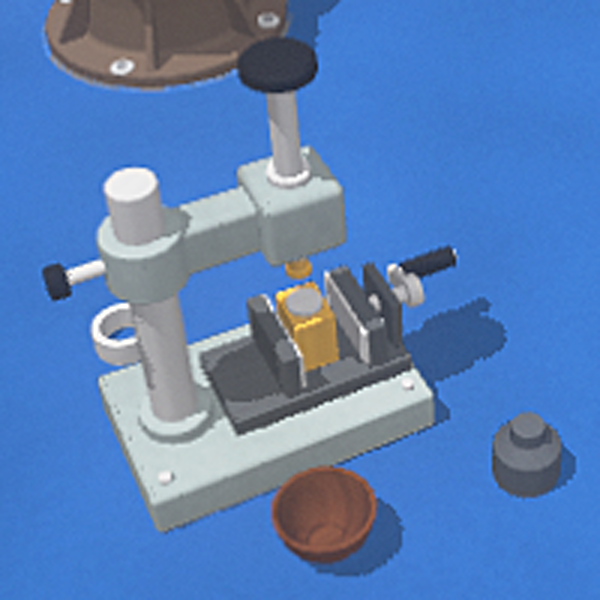

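```bash
cat >> h.py <<'E'
def ray(s,uv,z):
    K=np.array([[s["fx"],0,s["cx"]],[0,s["fy"],s["cy"]],[0,0,1.]])
    uv=np.array(uv,float).reshape(-1,1,2)
    p=cv2.undistortPoints(uv,K,np.array(s["D"],float)).reshape(-1,2)
    T=np.array(s["world_to_cam"]);R=T[:3,:3];c=-R.T@T[:3,3]
    d=np.c_[p,np.ones(len(p))]@R
    return c+d*((z-c[2])/d[:,2])[:,None]
def proj(s,P):
    K=np.array([[s["fx"],0,s["cx"]],[0,s["fy"],s["cy"]],[0,0,1.]])
    T=np.array(s["world_to_cam"])
    return cv2.projectPoints(np.array(P,float).reshape(-1,3),cv2.Rodrigues(T[:3,:3])[0],T[:3,3],K,np.array(s["D"],float))[0].reshape(-1,2)
E
python3 - <<'E'
from h import *
s=dict(np.load("/tmp/top0.npz")); W=cloud(s)
z4=lambda p,f,o:(np.array(p)+.5)/f-.5+np.array(o)
c=z4([(308,188),(645,210),(638,420),(297,398)],4,(200,130))
C=ray(s,c,.035)[:,:2]; print(np.round(C,4))
# press coords: (65,70),(65,-140),(-65,-140),(-65,70)
M=np.array([(65,70),(65,-140),(-65,-140),(-65,70)])/1000.
def fit(M,C):
    a=M-M.mean(0);b=C-C.mean(0)
    th=np.arctan2((a[:,0]*b[:,1]-a[:,1]*b[:,0]).sum(),(a*b).sum())
    R=np.array([[np.cos(th),-np.sin(th)],[np.sin(th),np.cos(th)]])
    t=C.mean(0)-R@M.mean(0); print("fit",th,t,np.round((M@R.T+t-C)*1000,1).tolist())
fit(M,C)
kp=z4([(498,265)],4,(200,130)); print("knob",ray(s,kp,.305), W[int(kp[0,1]),int(kp[0,0])])
for p in [(200,331),(220,333),(240,335),(258,336),(283,300)]:
    q=z4(p,4,(200,130)).round().astype(int); print("h",p,np.round(W[q[1],q[0]],4))
s2=dict(np.load("/tmp/scene0.npz"));W2=cloud(s2)
for p in [(270,65),(410,268),(430,263),(448,256),(410,290)]:
    q=z4(p,3,(100,130)).round().astype(int); print("s",p,np.round(W2[q[1],q[0]],4))
c2=z4([(100,375),(160,530),(434,398)],3,(100,130))
c2=z4([(165,497),(434,375),(100,372)],3,(100,130)); print(np.round(ray(s2,c2,.035),4))
kp=z4([(278,64)],3,(100,130));print("knob scene",ray(s2,kp,.305))
E
```

```text
[[ 0.6169 -0.05  ]
 [ 0.6018 -0.2575]
 [ 0.4734 -0.249 ]
 [ 0.4894 -0.0415]]
fit -0.07278915150722771 [ 0.54791419 -0.11459209] [[0.9, 0.5], [0.8, -1.4], [-0.4, -0.5], [-1.3, 1.4]]
knob [[ 0.54723272 -0.11336305  0.305     ]] [ 0.5487241  -0.11315969  0.30514019]
h (200, 331) [0.5299 0.0154 0.0729]
h (220, 333) [0.5274 0.0039 0.0731]
h (240, 335) [ 0.5273 -0.0077  0.0745]
h (258, 336) [ 0.5249 -0.017   0.0726]
h (283, 300) [ 0.5452 -0.0308  0.0809]
s (270, 65) [ 0.557  -0.1242  0.3057]
s (410, 268) [ 0.5316 -0.0211  0.0714]
s (430, 263) [ 0.5345 -0.0046  0.0717]
s (448, 256) [0.5337 0.0116 0.0692]
s (410, 290) [ 0.5626 -0.039   0.084 ]
[[ 0.6029 -0.251   0.035 ]
 [ 0.6042 -0.0442  0.035 ]
 [ 0.4734 -0.247   0.035 ]]
knob scene [[ 0.55826217 -0.12031539  0.305     ]]
```

Run:
```python
from workcell import *
from h import *
s=dict(np.load("/tmp/top0.npz")); W=cloud(s)
z4=lambda p,f,o:(np.array(p)+.5)/f-.5+np.array(o)
th=-.073;o=np.array([.5475,-.114]);R=np.array([[np.cos(th),-np.sin(th)],[np.sin(th),np.cos(th)]])
for n,p,z in [("weight",(254,72),.05),("weightbase",(254,80),.03),("bowl",(496,104),.04),("ring",(570,510),.022)]:
    w=ray(s,z4([p],4,(200,130)),z)[0]; print(n,w,(w[:2]-o)@R)
p=o+R@np.array([-.0,.150]); print(p)
manip.goto([p[0],p[1],.23],[-np.pi/2,0,th])
print(current_t(),current_tcp_pos(),current_tcp_rot(),current_contact_force(),current_joint_positions())
for n in ["scene","wrist"]:
    s=snapshot(n); cv2.imwrite(f"pics/{n}1.png",s["img"][:,:,::-1]); np.savez(f"/tmp/{n}1.npz",**s)
```

```text
weight [ 0.68596773 -0.01745402  0.05      ] [0.13105735 0.10638802]
weightbase [ 0.68519433 -0.01797647  0.03      ] [0.13032412 0.10581055]
bowl [ 0.66727263 -0.16587851  0.04      ] [ 0.1232374 -0.0430047]
ring [ 0.41870271 -0.2088793   0.022     ] [-0.12153422 -0.10402046]
[0.55844028 0.0356005 ]
2.4333 [0.55840778 0.03633196 0.23000462] [-1.57072430e+00  3.79044679e-06 -7.17437458e-02] [-0.57905991 -0.00362213 -0.6138538 ] [-5.30991826e-02  4.08201226e-01  1.73261693e+00  8.56286321e-05
  1.00077695e+00  1.85983540e-02]
```

View pics/wrist1.png

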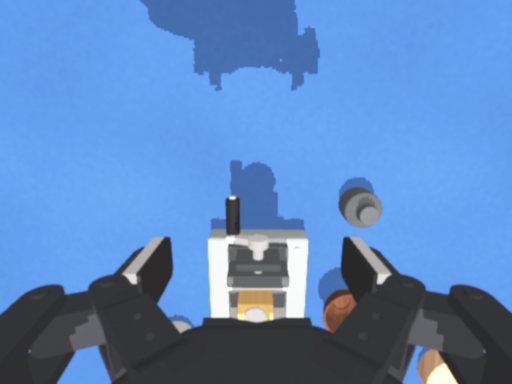

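View pics/scene1.png

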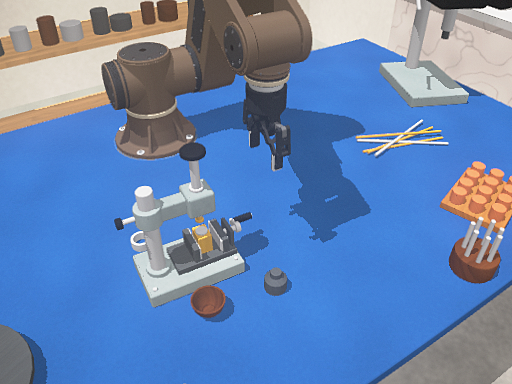

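The wrist view shows the handle vertical at columns ~227–240, rows ~197–234, with the crank hub at (259,241). The base's front edge is at row ~232, columns 209–307. The gripper is clear of everything.

Run:
```python
from h import *
s=dict(np.load("/tmp/wrist1.npz")); W=cloud(s)
th=-.073;o=np.array([.5475,-.114]);R=np.array([[np.cos(th),-np.sin(th)],[np.sin(th),np.cos(th)]])
P=W.copy();P[...,:2]=(W[...,:2]-o)@R
dark=s["img"].max(2)<70
m=dark&(P[...,2]>.04)&(P[...,2]<.12)&(P[...,1]>.08)&(P[...,1]<.15)&(abs(P[...,0])<.06)
Q=P[m];print(m.sum(),np.round(Q.min(0),4),np.round(Q.max(0),4),np.median(Q,0))
for lo in np.arange(.09,.135,.01):
    q=Q[(Q[:,1]>=lo)&(Q[:,1]<lo+.01)]
    if len(q):print(lo,len(q),np.round([q[:,0].min(),q[:,0].max(),q[:,2].max()],4))
b=(abs(P[...,2]-.035)<.004)&(P[...,1]>.03)&(P[...,1]<.09)&(abs(P[...,0])<.09)
Q=P[b];print("base",Q[:,0].min(),Q[:,0].max(),Q[:,1].max(),np.median(Q[:,2]))
for lo in (.04,.05,.06):
    q=Q[(Q[:,1]>=lo)&(Q[:,1]<lo+.01)];print(lo,np.percentile(q[:,0],[0,1,99,100]))
for lo in (-.06,-.03,0.,.03,.05):
    q=Q[(Q[:,0]>=lo)&(Q[:,0]<lo+.015)];print('y',lo,q[:,1].max() if len(q) else 0)
h=(~dark)&(P[...,2]>.04)&(P[...,1]>.065)&(P[...,1]<.1)&(abs(P[...,0])<.05)
Q=P[h];print("hub",np.round(np.percentile(Q,[2,50,98],axis=0),4))
```

```text
406 [-0.0337  0.0917  0.0685] [-0.0203  0.1317  0.075 ] [-0.0266164   0.11191557  0.07258985]
0.09 81 [-0.0337 -0.0203  0.0744]
0.09999999999999999 101 [-0.0334 -0.021   0.0745]
0.10999999999999999 102 [-0.0332 -0.0209  0.075 ]
0.11999999999999998 106 [-0.0329 -0.0208  0.0747]
0.12999999999999998 16 [-0.0327 -0.0208  0.0742]
base -0.06417927634801902 0.0654736493125077 0.07013944946577653 0.034862972078571614
0.04 [-0.06356142 -0.06345793  0.06501323  0.06531031]
0.05 [-0.06295635 -0.0627954   0.06426701  0.06449961]
0.06 [-0.06391746 -0.06236722  0.0639458   0.06547365]
y -0.06 0.0700958965987547
y -0.03 0
y 0.0 0.06947675236077228
y 0.03 0.06971539912499024
y 0.05 0.06995990896816764
hub [[-0.0342  0.065   0.0433]
 [-0.0045  0.0842  0.0768]
 [ 0.0212  0.0919  0.0874]]
```

```bash
cat > g.py <<'E'
from workcell import *
from h import *
th=-.073;o=np.array([.5477,-.114]);R=np.array([[np.cos(th),-np.sin(th)],[np.sin(th),np.cos(th)]])
ORI=[-np.pi/2,0,th]
def w(x,y,z):
    p=o+R@np.array([x,y]); return [p[0],p[1],z]
def hp(q,r=.03,y=.117,dx=0,dz=0): return w(-r*np.sin(q)+dx,y,.075+r*np.cos(q)-.011+dz)
def Fp():
    f=np.array(current_contact_force()); a=R.T@f[:2]; return np.array([a[0],a[1],f[2]])
def tp():
    p=np.array(current_tcp_pos()); a=R.T@(p[:2]-o); return np.array([a[0],a[1],p[2]])
E
python3 - <<'E'
from g import *
p=hp(1.87)
manip.move_linear([p[0],p[1],.16],ORI,rate=.12)
print(manip.move_linear(p,ORI,rate=.08,max_force=12), Fp())
manip.close_gripper(40)
print(current_t(),current_width(),Fp(),tp())
for q in [2.0,2.2,2.4]:
    manip.move_linear(hp(q),rate=.04); print(q,current_t(),np.round(Fp(),2),np.round(tp()*1e3,1))
for n in ["scene","wrist"]:
    s=snapshot(n); cv2.imwrite(f"pics/{n}2.png",s["img"][:,:,::-1]); np.savez(f"/tmp/{n}2.npz",**s)
E
```

```text
False [-0.35356308 -0.22531116  0.07111968]
5.4667 0.17055166527671237 [5.31108418 1.74425595 0.16037967] [-0.02756357  0.11697777  0.05548072]
2.0 5.7167 [ 6.46  1.49 -0.48] [-26.1 117.   51.5]
2.2 6.0167 [6.21 0.85 0.78] [-23.1 117.   46.1]
2.4 6.3167 [6.7  0.84 2.39] [-19.2 117.   41.5]
```

View pics/wrist2.png

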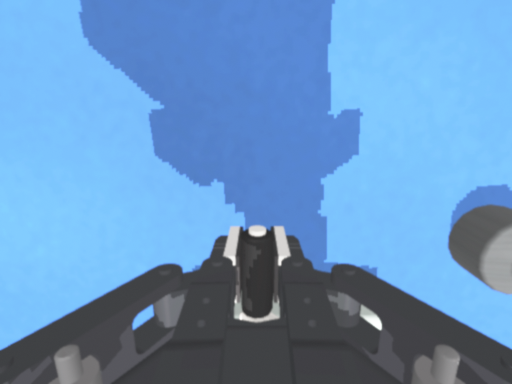

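View pics/scene2.png

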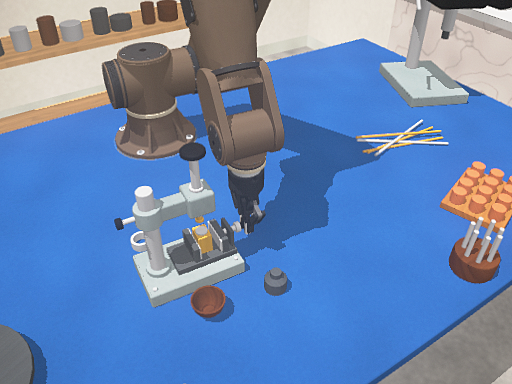

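The grip is good: the roller sits between the pads at (258,275), with a steady x offset force of about 6 N. I correct the centre estimate and keep cranking.

```bash
cat > /tmp/c.py <<'E'
from g import *
import json
dx,dz=.0010,0.
q=2.4
while q<9.3:
    q=min(q+.3,9.3)
    manip.move_linear(hp(q,dx=dx,dz=dz),rate=.05)
    f=Fp(); rr=np.array([-np.sin(q),np.cos(q)]); tt=np.array([-np.cos(q),-np.sin(q)])
    fr=f[[0,2]]@rr; ft=f[[0,2]]@tt
    # radial force -> shift centre
    dx+=np.clip(fr*rr[0]*6e-5,-3e-4,3e-4); dz+=np.clip(fr*rr[1]*6e-5,-3e-4,3e-4)
    print(round(q,2),round(current_t(),2),"fr %.1f ft %.1f fy %.1f"%(fr,ft,f[1]),np.round(tp()*1e3,1),round(dx*1e3,2),round(dz*1e3,2))
    if abs(ft)>15 or abs(fr)>20 or abs(f[1])>15: print("STOP");break
json.dump([q,dx,dz],open("st.json","w"))
E
python3 /tmp/c.py
```

```text
2.7 6.77 fr -2.9 ft 2.2 fy -0.6 [-11.6 116.9  36.4] 1.07 0.16
3.0 7.1 fr 4.9 ft 1.9 fy 0.1 [ -3.2 117.   33.9] 1.03 -0.13
3.3 7.42 fr 8.7 ft 1.7 fy -1.9 [  6.2 116.9  34. ] 1.12 -0.43
3.6 7.76 fr 7.1 ft 1.0 fy -3.2 [ 15.4 116.9  37.1] 1.3 -0.73
3.9 8.08 fr 0.1 ft 1.3 fy -5.0 [ 22.5 116.9  42.1] 1.31 -0.74
4.2 8.42 fr 1.2 ft 1.2 fy -5.1 [ 27.7 116.9  49. ] 1.37 -0.77
4.5 8.74 fr -0.0 ft 1.2 fy -4.7 [ 30.8 116.8  57.4] 1.37 -0.77
4.8 9.07 fr 0.4 ft 0.6 fy -5.8 [ 31.3 116.9  66.4] 1.39 -0.77
5.1 9.41 fr 1.5 ft 1.5 fy -4.1 [ 29.1 116.9  75.1] 1.48 -0.74
5.4 9.73 fr -0.4 ft 1.4 fy -5.1 [ 24.4 116.9  82.8] 1.46 -0.75
5.7 10.07 fr 0.9 ft 0.7 fy -4.8 [ 17.6 116.9  88.7] 1.49 -0.71
6.0 10.39 fr 1.3 ft 1.9 fy -4.9 [  9.3 116.9  92.4] 1.51 -0.63
6.3 10.72 fr 1.0 ft 2.0 fy -4.5 [1.00e-01 1.17e+02 9.34e+01] 1.51 -0.57
6.6 11.04 fr -1.2 ft 2.8 fy -4.2 [ -9.  117.   91.6] 1.53 -0.64
6.9 11.38 fr -1.8 ft 2.5 fy -4.0 [-16.5 117.1  87.5] 1.59 -0.73
7.2 11.71 fr 1.1 ft 2.3 fy -4.6 [-22.7 117.1  81.3] 1.54 -0.69
7.5 12.03 fr 1.4 ft 3.0 fy -2.4 [-26.8 117.1  73.5] 1.46 -0.66
7.8 12.36 fr 1.3 ft 4.5 fy -2.1 [-28.5 117.1  64.8] 1.38 -0.65
8.1 12.68 fr 1.4 ft 2.4 fy -2.1 [-27.6 117.   56. ] 1.3 -0.67
8.4 13.01 fr 1.8 ft 2.2 fy -0.9 [-24.  117.   47.7] 1.21 -0.73
8.7 13.33 fr 0.6 ft 2.2 fy -0.7 [-18.1 117.   40.7] 1.19 -0.76
9.0 13.67 fr -1.5 ft 2.7 fy -1.8 [-10.4 117.   35.9] 1.22 -0.67
9.3 14.0 fr -1.9 ft 2.6 fy -2.2 [ -1.8 116.9  33.6] 1.24 -0.56
```

```bash
cat > /tmp/c2.py <<'E'
from g import *
import json
q,dx,dz=json.load(open("st.json"))
while q<11.5:
    q+=.1
    manip.move_linear(hp(q,dx=dx,dz=dz),rate=.025)
    f=Fp(); p=tp(); rr=np.array([-np.sin(q),np.cos(q)]); tt=np.array([-np.cos(q),-np.sin(q)])
    fr=f[[0,2]]@rr; ft=f[[0,2]]@tt
    a=np.arctan2(-(p[0]-dx),p[2]+.011-.075-dz)
    a+=2*np.pi*np.round((q-a)/2/np.pi)
    if abs(ft)<8:
        dx+=np.clip(fr*rr[0]*6e-5,-3e-4,3e-4); dz+=np.clip(fr*rr[1]*6e-5,-3e-4,3e-4)
    print(round(q,2),"act %.3f"%a,round(current_t(),2),"fr %.1f ft %.1f fy %.1f"%(fr,ft,f[1]),np.round(p*1e3,1))
    if abs(ft)>20 or abs(fr)>20 or abs(f[1])>20: print("STOP");break
json.dump([q,dx,dz],open("st.json","w"))
s=snapshot("scene"); cv2.imwrite("pics/scene3.png",cv2.resize(s["img"][130:330,100:300],None,fx=3,fy=3)[:,:,::-1])
E
python3 /tmp/c2.py
```

```text
9.4 act 9.402 14.27 fr -2.6 ft -0.2 fy -2.9 [  0.6 117.   33.4]
9.5 act 9.497 14.53 fr -0.8 ft -1.2 fy -4.1 [  3.4 116.9  33.5]
9.6 act 9.600 14.8 fr 1.9 ft -1.4 fy -4.1 [  6.5 116.9  33.9]
9.7 act 9.702 15.07 fr 1.4 ft -1.0 fy -4.9 [  9.5 116.9  34.6]
9.8 act 9.802 15.33 fr -0.6 ft -1.2 fy -5.2 [ 12.3 116.9  35.5]
9.9 act 9.902 15.6 fr 1.3 ft -0.8 fy -4.5 [ 15.1 116.9  36.8]
10.0 act 9.998 15.87 fr 0.4 ft -2.1 fy -5.6 [ 17.6 116.9  38.2]
10.1 act 10.083 16.13 fr 1.4 ft -2.7 fy -5.5 [ 19.6 116.9  39.7]
10.2 act 10.165 16.4 fr 1.4 ft -6.3 fy -5.7 [ 21.5 116.9  41.3]
10.3 act 10.247 16.67 fr 2.6 ft -7.9 fy -5.2 [ 23.2 116.9  43. ]
10.4 act 10.332 16.93 fr 4.6 ft -11.8 fy -6.6 [ 24.8 116.9  44.9]
10.5 act 10.425 17.2 fr 6.8 ft -14.8 fy -6.2 [ 26.4 116.9  47.2]
10.6 act 10.520 17.47 fr 7.8 ft -18.5 fy -5.4 [ 27.8 116.9  49.6]
10.7 act 10.615 17.73 fr 8.0 ft -22.3 fy -5.6 [ 29.  116.9  52.2]
STOP
```

View pics/scene3.png

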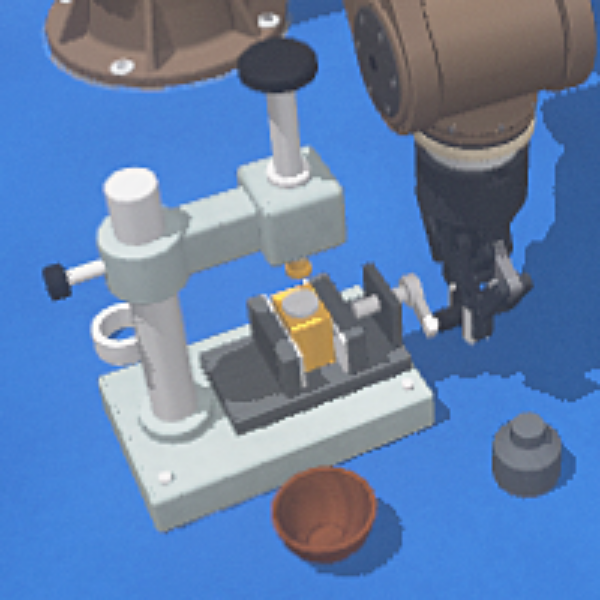

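The block is squared in the closed jaws, and the opposing force has risen from contact at q≈10.1 to 22 N. I tighten slightly more with a firmer finger grip, then release.

Run:
```python
from g import *
import json
q,dx,dz=json.load(open("st.json"))
manip.close_gripper(80)
for i in range(3):
    q+=.08
    manip.move_linear(hp(q,dx=dx,dz=dz),rate=.025)
    f=Fp(); p=tp(); rr=np.array([-np.sin(q),np.cos(q)]); tt=np.array([-np.cos(q),-np.sin(q)])
    fr=f[[0,2]]@rr; ft=f[[0,2]]@tt
    a=np.arctan2(-(p[0]-dx),p[2]+.011-.075-dz)+4*np.pi
    print(round(q,2),"act %.3f"%a,round(current_t(),2),"fr %.1f ft %.1f fy %.1f"%(fr,ft,f[1]),np.round(p*1e3,1))
    if ft<-29: break
p=current_tcp_pos(); manip.move_linear([p[0],p[1],p[2]],rate=.02)
print("relaxed",Fp())
manip.open_gripper(); print(current_t(),Fp(),current_width())
p=current_tcp_pos()
print(manip.move_linear([p[0],p[1],.2],rate=.12,max_force=10),Fp())
s=snapshot("wrist"); cv2.imwrite("pics/wrist4.png",s["img"][:,:,::-1]); np.savez("/tmp/wrist4.npz",**s)
p=current_tcp_pos()
manip.move_linear([p[0],p[1],.36],rate=.2)
s=snapshot("scene"); cv2.imwrite("pics/scene4.png",cv2.resize(s["img"][130:330,100:300],None,fx=3,fy=3)[:,:,::-1]); np.savez("/tmp/scene4.npz",**s)
s=snapshot("top");np.savez("/tmp/top4.npz",**s)
print(current_t())
```

```text
10.78 act 10.692 18.25 fr 9.1 ft -24.0 fy -5.0 [ 29.7 116.9  54.4]
10.86 act 10.771 18.5 fr 8.9 ft -26.3 fy -5.5 [ 30.3 116.9  56.6]
10.94 act 10.850 18.75 fr 7.9 ft -29.8 fy -4.3 [ 30.8 116.9  58.9]
relaxed [  6.86910581  -4.05398859 -31.43423339]
19.725 [ 0.47418447 -0.37763545  0.74741007] 0.9994651366009412
False [-0.27001964 -0.09200768  0.27746577]
22.15
```

View pics/scene4.png

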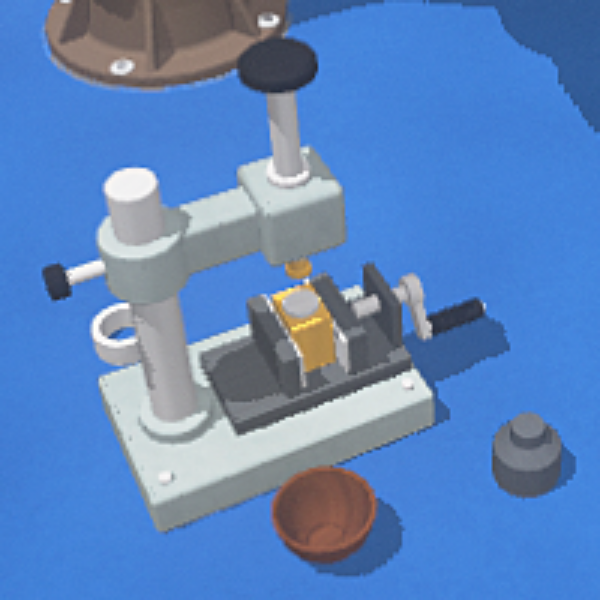

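View pics/wrist4.png

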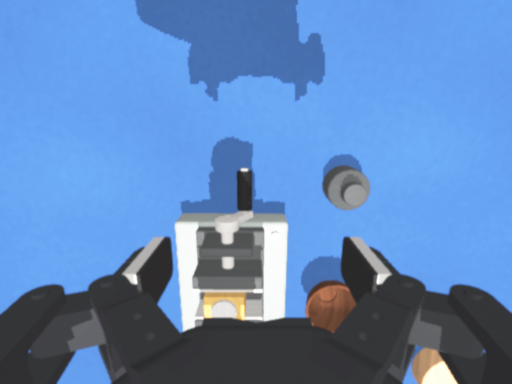

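The scene view shows the block squared and clamped between the jaws at (305,330), the crank released and the handle staying at (455,315). Next the closed fist goes to the knob.

Run:
```python
from g import *
manip.close_gripper(40)
manip.move_linear(w(0,.0,.36),ORI,rate=.12)
manip.move_linear(w(0,.0,.328),ORI,rate=.1)
manip.hold(.3)
f0=np.mean([ (manip.hold(.02),Fp())[1] for _ in range(10)],0); print("f0",f0,current_t(),tp())
hit=manip.move_linear(w(0,0,.300),ORI,rate=.02,max_force=2.5)
print(hit,tp(),Fp()-f0,current_t(),current_width())
np.save("/tmp/f0.npy",f0)
s=snapshot("scene"); cv2.imwrite("pics/scene5.png",cv2.resize(s["img"][100:300,100:300],None,fx=3,fy=3)[:,:,::-1])
```

```text
f0 [ 0.05753301 -0.0882038  -0.18930802] 25.0083 [ 2.20039640e-05 -2.61391459e-05  3.28179760e-01]
True [-5.56994901e-07 -6.64595387e-06  3.12219536e-01] [0.12354389 0.14178989 5.20541769] 25.8417 0.000683375437640695
```

View pics/scene5.png

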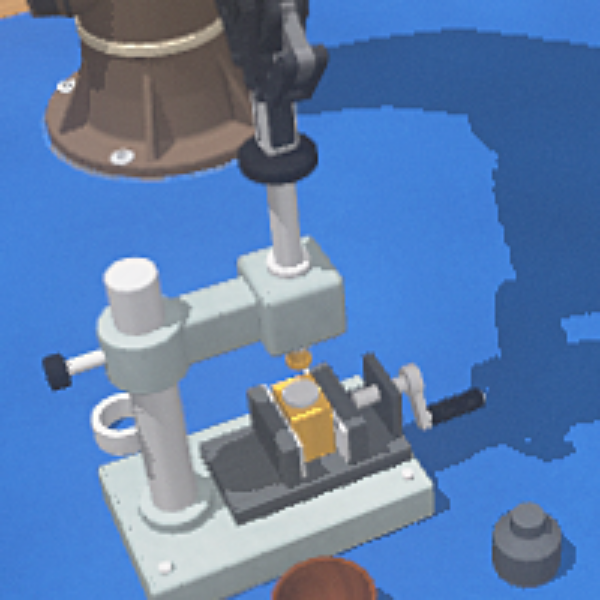

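The fist bears centred on the knob. I press in small steps, logging force to find where the foot meets the disc (predicted at TCP z≈0.282).

Run:
```python
from g import *
f0=np.load("/tmp/f0.npy"); L=[]
for z in list(np.arange(.309,.2905,-.003))+list(np.arange(.289,.2774,-.001)):
    manip.move_linear(w(0,0,z),ORI,rate=.02); manip.hold(.15)
    f=np.mean([ (manip.hold(.02),Fp())[1] for _ in range(5)],0)-f0
    L.append((tp()[2],f[2])); print("%.2f F %.2f  lat %.1f %.1f"%(L[-1][0]*1e3,f[2],f[0],f[1]))
np.save("/tmp/L.npy",L);print(current_t())
s=snapshot("scene"); cv2.imwrite("pics/scene6.png",cv2.resize(s["img"][170:270,150:250],None,fx=6,fy=6,interpolation=cv2.INTER_CUBIC)[:,:,::-1])
```

```text
309.25 F 5.23  lat -1.5 0.6
306.17 F 5.45  lat -1.4 0.6
303.15 F 5.41  lat -1.2 0.1
300.16 F 5.66  lat -1.3 0.3
297.23 F 5.92  lat -1.4 0.1
294.25 F 6.21  lat -1.6 0.3
291.25 F 6.05  lat -1.8 0.3
289.27 F 6.52  lat -1.8 0.9
288.30 F 6.86  lat -1.6 0.0
287.31 F 6.62  lat -1.7 0.5
286.34 F 6.63  lat -1.9 0.5
285.35 F 7.19  lat -1.7 -0.0
284.35 F 6.56  lat -1.7 0.1
283.34 F 6.76  lat -2.0 0.8
282.37 F 6.98  lat -2.1 0.4
281.59 F 9.55  lat -2.3 0.5
280.67 F 9.95  lat -3.0 0.5
279.75 F 10.07  lat -2.8 0.5
278.80 F 10.76  lat -2.9 0.8
35.4333
```

View pics/scene6.png

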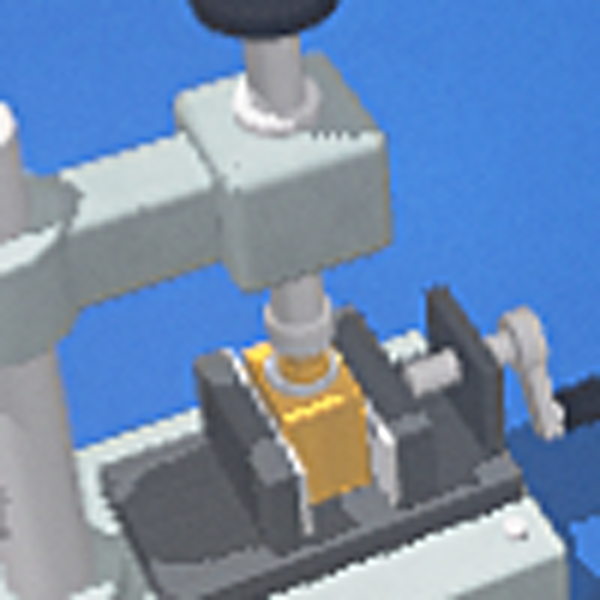

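The foot met the disc at TCP z≈281.9 mm, where the force jumps from 7.0 to 9.5 N, agreeing with geometry. The picture shows it centred on the disc at (303,372). I now push 8 mm further, to an actual TCP z≈273.9 mm.

Run:
```python
from g import *
f0=np.load("/tmp/f0.npy"); 
for z in [.2766,.2746,.2730]:
    manip.move_linear(w(0,0,z),ORI,rate=.02); manip.hold(.15)
    f=np.mean([ (manip.hold(.02),Fp())[1] for _ in range(5)],0)-f0
    print("%.2f F %.2f"%(tp()[2]*1e3,f[2]))
manip.hold(.5); print(tp(),Fp()-f0,current_t())
s=snapshot("scene"); cv2.imwrite("pics/scene7.png",cv2.resize(s["img"][130:280,110:260],None,fx=4,fy=4,interpolation=cv2.INTER_CUBIC)[:,:,::-1])
```

```text
277.48 F 11.45
275.60 F 12.84
274.12 F 13.26
[ 4.80457481e-05 -1.96344584e-05  2.74112038e-01] [-3.52206283  0.78222329 13.67204459] 37.4333
```

View pics/scene7.png

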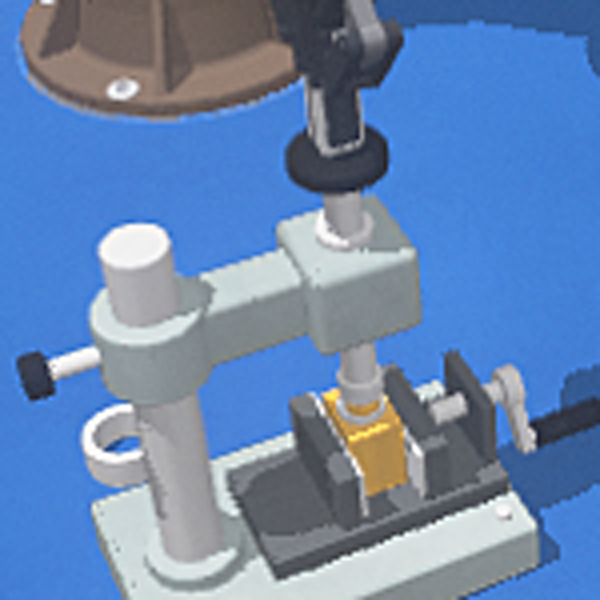

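The fist is holding the knob at (335,155). The foot is pushed well into the ram at (362,400) but not home, and the block is still in the jaws. About 7.8 mm at 13.5 N is what I expected, so I hand the job in.

```bash
python3 -c "
from workcell import *
manip.job_done(); print(current_t(),current_tcp_pos())"
```

```text
the job is handed in; nothing more can be done
the job is handed in; nothing more can be done
```

The job is handed in with the robot still pressing the knob, the foot pushed in about 7.8 mm of its 16 mm, and the block gripped in the vise.

- **Vise:** I cranked it shut from about 1.9 to 10.85 rad. The jaws met the block near 10.1 rad, and I tightened until the handle pushed back with about 30 N. I then let go of the crank, and the pictures show the handle staying put and the block square between the jaws.
- **Press:** I pushed the knob straight down with the closed fingers. The foot met the disc at TCP z ≈ 281.9 mm, as the geometry predicted, and I held at 274.1 mm.
- **Last checks:** The force was 13.3–13.7 N, where about 13 N was expected. The final picture shows the foot on the disc and short of its stop, and the clock stood at 37.4 s just before hand-in. No check failed or disagreed, apart from a steady sideways force of about 3.5 N on the knob. I did not re-measure the bowl, ring or weight at the end, but nothing came near them.

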